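Release the ratchet jaw of a jar clamp

TASK

Open the jar clamp: with the fingertips, press down the release pad on top of its sliding jaw and, while keeping it down, push the jaw back along its bar, away from the jam jar, until it is fully home against the end stop, then come away from it. Do not pick up, tip or shift the jam jar or the other things standing around the clamp.

Things in the scene. Friction and masses are not known exactly. Their poses are not given: they have to be found in the camera images.
- clamp: Jar clamp, fixed to the table: a pale wooden board 130 (x) x 330 (y) x 12 mm high; origin at the centre of its underside, z up. A steel bar 16 mm wide, saw teeth below, runs along y at x = +35 mm, z = 22 to 32 mm. A grey fixed jaw (78 mm high) stands at the -y end, the sliding jaw rides on the bar, and the end stop stands at its +y end. Back, away from the jar, is +y.
- jaw (a joint): Position of the sliding jaw on the bar, m, 0 to 0.15; grows towards the clamp's +y (back, away from the jar); 0.15 is fully home against the end stop. The pad's centre is at clamp x = +35 mm, y = -60 mm + this value. About 2.5 N friction; it stays where left. A ratchet pawl lets it go towards the jar but blocks it backwards unless the release pad is held down.
- release (a joint): How far the release pad is pressed straight down, m, 0 to 0.010 (stop). Sprung up: about 2 N to start, 5.6 N at the bottom. At rest it reads 0 to 0.004, as the pawl may ride on a tooth; beyond about 0.005 the pawl is clear of the teeth and the jaw can go back. It springs up when let go.
- release_pad (a point): Centre of the upper face of the release pad, moving with pad and jaw: black, ribbed, 40 (clamp x) x 42 (clamp y) mm, face 53 mm above the table when fully up. It lies in a channel 48.5 mm wide (along clamp y) between the jaw's front plate (jar's side, top at 80 mm) and the thumb stop (far side from the jar); the channel is open above and at both ends along clamp x.
- thumb_stop (a point): Point on the sliding jaw's thumb stop: an upright grey plate 44 mm wide, 7 mm thick, top at 82 mm above the table, at the +y (back) edge of the release pad. The point is on its face towards the pad, 10 mm below its top, 24 mm from the pad's centre. A fingertip in the channel pushes the jaw back against this face.
- end_stop (a point): Centre of the face of the end stop that the jaw meets: a grey block 44 mm wide and 14 mm thick, top 52 mm above the table, fixed to the board at the +y end of the bar.
- jam_jar: Loose jam jar, 59 mm diameter, 85 mm high, standing on the board between the fixed jaw and the sliding jaw; origin at the centre of its underside, z up. Must stay where it is.
- shot_glass: Loose small glass, 46 mm diameter, 57 mm high, standing in front of the clamp (robot's side); origin at the centre of its underside. Leave alone.
- spice_jar: Loose spice jar with black cap, 41 mm diameter, 105 mm high, standing in front of the clamp; origin at the centre of its underside. Leave alone.
- shaker: Loose salt shaker, 44 mm diameter, 90 mm high, standing behind the clamp; origin at the centre of its underside. Leave alone.
- fruit_tin: Loose tin, 75 mm diameter, 58 mm high, at the back right; origin at the centre of its underside. Leave alone.
- yoghurt_pot: Loose yoghurt pot, 72 mm diameter, 72 mm high, at the left; origin at the centre of its underside. Leave alone.

How it is judged:
By the outcome, as a careful person would: the job done as asked, in the order asked, and still so for the second after the job is handed in, with the robot touching nothing.
It also fails if it takes over 40 s, if anything falls off the work surface, if the arm or the gripper's body presses on something with over 40 N, if the wrist force passes 120 N, or if a joint passes its speed limit or range.

ROBOT

A 7-joint arm with a two-finger parallel gripper is mounted at the origin on the work surface; the furniture and walls round the work are solid. World frame = base frame: x ahead of the robot, y to its left, z up, the work surface at z = 0. Lengths are in mm, angles in rad, forces in N, time in s.
With the tool pointing down it reaches from about 350 to 900 mm from the base axis. Payload 19.9 kg.
Tool frame: the origin (TCP) lies midway between the tips of the shut fingers; the grasp point (between the pads) lies 19 mm behind it (robot.tcp_to_grasp is the distance from the TCP to the grasp point, in mm); z points along the fingers, y is the line along which they close (so a half turn about z gives the same grasp; the last joint's range is limited). The gripper opens to 85 mm and grips with 20 to 120 N. Pads are 22 mm wide; open, the fingers measure 114 mm over their backs; the gripper's body (76 mm by 85 mm) begins 54 mm behind the grasp point. The pads swing forward as they close: fully open they stand 13 mm farther back than shut.
Start: joints at [-1.385, 0.417, -0.01, 1.614, 0.005, 1.111, -0.053], TCP at [141.137, 608.836, 231.26] pointing down, gripper open.
Joint ranges: [-2.81, 2.81], [-0.39, 2.02], [-1.27, 1.25], [0.06, 2.57], [-1.19, 4.33], [0.19, 2], [-2.82, 2.82]. Speed limits (rad/s): [1.89, 1.89, 2.39, 2.39, 3.01, 3.01, 3.01].

INTERFACE

Orientations are given as a 3x3 rotation matrix whose columns are the frame's x, y, z axes.
In Python, from station import robot gives the robot as it stands.
- The arm moves only by the tool move_arm, never from a script. Its argument "increments" is a list of rows, each a list of 3 entries, a list of its own where there are three numbers: the shift along the tool's x, y, z in m, then the turn, a rotation vector about the tool's x, y, z in degrees, then the opening, from 0 (shut) to 1 (fully open). A call has 1 to 12 rows; each row shifts and turns the commanded pose from where the row before left it, along the tool's axes as they then stand; what a row does not reach is not made up. A row lasts 1/10 s, in which the tool goes at most 50 mm and 8.59 degrees, less where a joint would pass 70% of its speed; a pose out of reach is approached as far as the arm can. A call with a gripper value outside its range is refused whole. The fingers move at their own pace and stop on an object; the grip force is fixed at half the most. Time passes only in rows, so rows that do not move let the fingers close. It gives the time, the measured TCP pose, the force, the opening and the grip force at its end, in the units of the state.
- robot.get_state(): the state, without advancing time (a new reading comes with each control period).
- robot.read_camera(name): name is "scene" or "top"; returns a dict with "color" (420x560x3 uint8, blue, green, red), "fx", "fy", "cx", "cy" (pixels), "distortion" ([k1, k2, p1, p2, k3] as OpenCV has them; the pictures are not rectified), "position" and "rotation" of the camera in the world. Camera axes: x right, y down, z forward; pixel columns grow to the right and rows downward; lengths in mm; the calibration is good to about 2 mm. A picture is of the moment at which its call begins. There is no depth.
- robot.job_done(): hands the job in; it is judged then, once.
The state is a dict: "t": time; "joint_pos": joint angles; "qvel": joint speeds; "effort": joint torques, N m; "eef_pos": TCP position; "tool_rot": TCP orientation; "contact_force": force on the tool from outside, world axes, zero at the start; "ft_torque": the same for the moment, N m; "finger_gap": finger opening in mm; "grip_force": force on a finger pad.
Only numpy, scipy, OpenCV 4.12 (cv2) and the standard library are available. Lean on these libraries where they do the work, as an engineer would, in place of code of your own. Each camera call takes 0.05 s, during which the arm holds its last target. There are 200 camera calls.

## Working session

There is one attempt and no reset: what is moved stays moved. The work goes in short steps, Python scripts to look and compute and a tool call to move; the robot and the scene stay as the last step left them, time stands still between calls to the robot, and variables do not carry over. Pictures are saved under pics/ and viewed, at most 10 in all, crops included, and the job is handed in when it is done.

Besides the shell and the picture viewer there is one more tool, called after "Call:" as name(argument=value, ...), one argument or row to a line, values as JSON. move_arm: Moves the arm, as the interface text tells. Its arguments: {"type":"object","properties":{"increments":{"type":"array"}},"required":["increments"]}

```bash
mkdir -p pics
cat > h.py <<'E'
import numpy as np, cv2
from station import robot
def cam(n):
    c=robot.read_camera(n); return c
def ray(c,u,v):
    K=np.array([[c['fx'],0,c['cx']],[0,c['fy'],c['cy']],[0,0,1]])
    p=cv2.undistortPoints(np.array([[[u,v]]],float),K,np.array(c['distortion'],float))[0,0]
    return np.array(c['position'],float),np.array(c['rotation'])@np.array([p[0],p[1],1])
def onz(c,u,v,z):
    o,d=ray(c,u,v); return (o+d*(z-o[2])/d[2]).round(1)
def proj(c,P):
    R=np.array(c['rotation']);K=np.array([[c['fx'],0,c['cx']],[0,c['fy'],c['cy']],[0,0,1]])
    r,_=cv2.Rodrigues(R.T);t=-R.T@np.array(c['position'],float)
    return cv2.projectPoints(np.array(P,float).reshape(-1,1,3),r,t,K,np.array(c['distortion'],float))[0][:,0]
E
python3 - <<'E'
from h import *
a=cam('scene');b=cam('top')
cv2.imwrite('pics/s0.png',a['color']);cv2.imwrite('pics/t0.png',b['color'])
import pickle;pickle.dump((a,b),open('c0.pkl','wb'))
print(a['position'],b['position']);s=robot.get_state();print(s['eef_pos'],s['tool_rot'],s['finger_gap'],s['t'])
E
```

```text
[ -263.96824486 -1112.93347238   949.64033462] [ 411.97585749   16.44251567 1443.1483839 ]
[141.1005776  608.56569208 230.74139302] [[-9.74170356e-01  2.25814297e-01 -1.46668864e-04]
 [ 2.25814326e-01  9.74169802e-01 -1.04290554e-03]
 [-9.26226031e-05 -1.04908759e-03 -9.99999445e-01]] 85.64363458732132 0.1
```

View pics/s0.png

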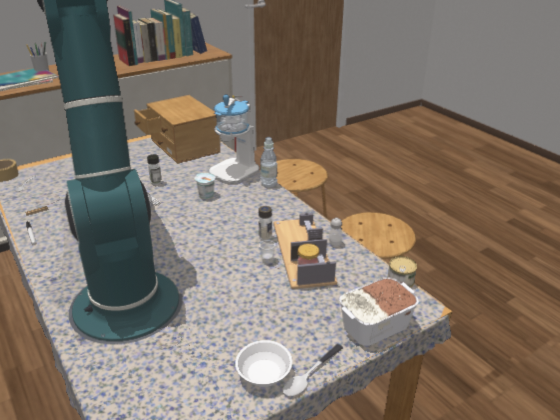

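View pics/t0.png

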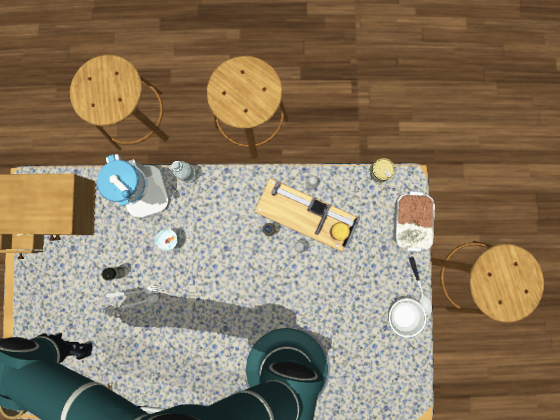

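The scene view shows the clamp near (305,250). In the top view its board spans about (257,180) to (357,248), with the pad dark at (317,207) and the jar at (341,231). Next I zoom in.

Run:
```python
from h import *
import pickle;a,b=pickle.load(open('c0.pkl','rb'))
t=cv2.resize(b['color'][165:260,245:370],None,fx=6,fy=6,interpolation=cv2.INTER_CUBIC)
s=cv2.resize(a['color'][195:295,245:355],None,fx=6,fy=6,interpolation=cv2.INTER_CUBIC)
cv2.imwrite('pics/t1.png',t);cv2.imwrite('pics/s1.png',s)
h=cv2.cvtColor(b['color'],cv2.COLOR_BGR2HSV)
m=cv2.inRange(h,(8,70,120),(25,255,255));m[:170]=0;m[255:]=0;m[:,:245]=0;m[:,365:]=0
m=cv2.morphologyEx(m,cv2.MORPH_OPEN,np.ones((3,3)))
pts=cv2.findNonZero(m);r=cv2.minAreaRect(pts);print(r)
q=[onz(b,*p,12) for p in cv2.boxPoints(r)];print(q)
print(np.linalg.norm(q[0]-q[1]),np.linalg.norm(q[1]-q[2]),np.mean(q,0))
```

```text
((305.2723693847656, 214.17254638671875), (96.5724868774414, 38.02712631225586), 24.227745056152344)
[array([527.9, 110.1,  12. ]), array([647.2,  56.7,  12. ]), array([ 509.6, -242.9,   12. ]), array([ 392.4, -187.8,   12. ])]
130.70596772909803 329.6876097156216 [519.275 -65.975  12.   ]
```

View pics/t1.png

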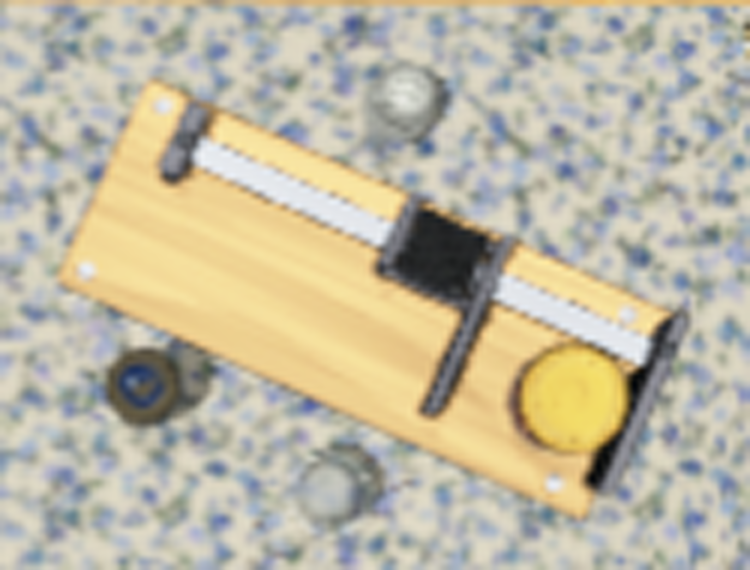

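View pics/s1.png

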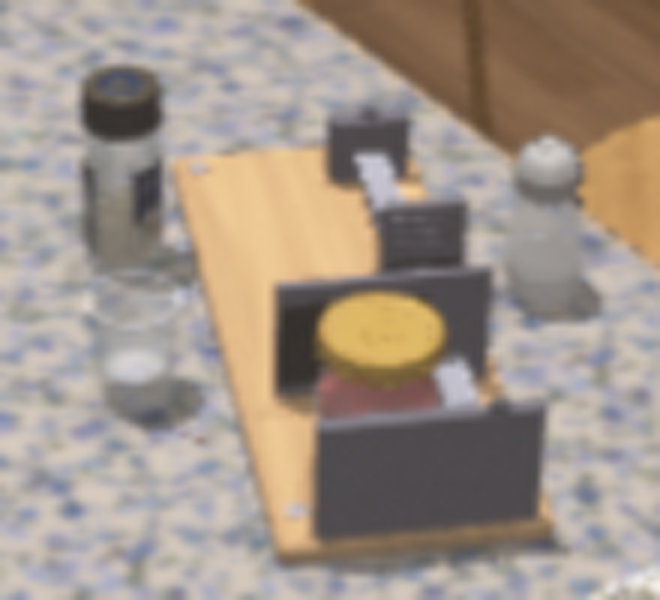

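The crops show the pad at crop (440,252), which is pixel (318,207). The thumb-stop is to its left and the front plate to its right. The jar touches the fixed jaw and sits clear of the plate.

```bash
cat >> h.py <<'E'
C=np.array([519.3,-66.0]);ey=np.array([.4155,.9096]);ex=np.array([.9096,-.4155])
def cl(p): d=np.array(p[:2])-C; return np.array([d@ex,d@ey]).round(1)
def wo(x,y): return (C+x*ex+y*ey).round(1)
E
python3 - <<'E'
from h import *
import pickle;a,b=pickle.load(open('c0.pkl','rb'))
f=lambda u,v,z:cl(onz(b,245+u/6-.4,165+v/6-.4,z))
print('pad',f(440,252,52))
print('thumb top ends',f(418,200,82),f(382,272,82))
print('plate top ends',f(510,242,80),f(435,412,80))
print('endstop',f(202,108,52),f(174,180,52))
print('jar',f(572,398,85),'shaker',f(405,92,90),'spice',f(143,383,105),'glass',f(328,487,57))
g=lambda u,v,z:cl(onz(a,245+u/6-.4,195+v/6-.4,z))
print('scene thumb top',g(378,207,82),g(466,207,82),'plate top',g(278,288,80),g(490,270,80),'endstop',g(330,122,52),g(408,122,52))
E
```

```text
pad [ 36.3 -27.7]
thumb top ends [53.6 -4.1] [ 9.9 -2.3]
plate top ends [ 53.5 -58.9] [-47.2 -59.1]
endstop [ 55.3 125.2] [ 12.2 122.7]
jar [ -10.4 -122.7] shaker [103.4  26.2] spice [-98.5  89.5] glass [-107.3  -24. ]
scene thumb top [13.7 -3.4] [55.8 -9.8] plate top [-45.5 -60.2] [ 55.8 -60.9] endstop [ 15.1 122.8] [ 55.3 116.6]
```

Jaw is at about 30 mm, so about 120 mm of travel is needed. Moving to above the pad, fingers shut.

Call:
move_arm(
  increments=[
    [[0,0,0],[0,0,5.75],0],
    [[0,0,0],[0,0,5.75],0],
    [[-0.0366,-0.027,0],[0,0,0],0],
    [[-0.0366,-0.027,0],[0,0,0],0],
    [[-0.0366,-0.027,0],[0,0,0],0],
    [[-0.0366,-0.027,0],[0,0,0],0],
    [[-0.0366,-0.027,0],[0,0,0],0],
    [[-0.0366,-0.027,0],[0,0,0],0],
    [[-0.0366,-0.027,0],[0,0,0],0],
    [[-0.0366,-0.027,0],[0,0,0],0],
    [[-0.0366,-0.027,0],[0,0,0],0],
    [[-0.0366,-0.027,0],[0,0,0],0],
  ],
)

```text
t: 1.3
eef_pos: [362.3, 209.4, 231.4]
tool_rot: [[-0.91, 0.415, 0.0], [0.415, 0.91, 0.0], [0.0, 0.0, -1.0]]
contact_force: [1.3, 0.0, -0.0]
finger_gap: 0.2
grip_force: 0.0
```

Call:
move_arm(
  increments=[
    [[-0.0366,-0.027,0],[0,0,0],0],
    [[-0.0366,-0.027,0],[0,0,0],0],
    [[-0.0366,-0.027,0],[0,0,0],0],
    [[-0.0366,-0.027,0],[0,0,0],0],
    [[-0.0366,-0.027,0],[0,0,0],0],
    [[-0.0366,-0.027,0],[0,0,0],0],
    [[-0.0366,-0.027,0],[0,0,0],0],
    [[-0.0366,-0.027,0],[0,0,0],0],
    [[0,0,0.03],[0,0,0],0],
    [[0,0,0.03],[0,0,0],0],
    [[0,0,0.03],[0,0,0],0],
    [[0,0,0],[0,0,0],0],
  ],
)

```text
t: 2.5
eef_pos: [536.4, -106.6, 138.1]
tool_rot: [[-0.91, 0.416, -0.006], [0.416, 0.91, -0.0], [0.005, -0.002, -1.0]]
contact_force: [-1.0, -0.1, 1.5]
finger_gap: -0.1
grip_force: 0.0
```

Run:
```python
from h import *
a=cam('scene');b=cam('top')
s=robot.get_state();p=s['eef_pos'];R=s['tool_rot'];print(s['t'],p,R.round(4) if hasattr(R,'round') else R,s['contact_force'],s['finger_gap'])
print('clamp',cl(p)); d=np.array([*wo(34,-31),70])-p;print('toolshift',(np.array(R).T@d).round(1))
t=cv2.resize(b['color'][165:260,245:370],None,fx=3.2,fy=3.2,interpolation=cv2.INTER_CUBIC)
u=cv2.resize(a['color'][195:295,245:355],None,fx=3.2,fy=3.2,interpolation=cv2.INTER_CUBIC)
o=np.zeros((320,760,3),np.uint8);o[:t.shape[0],:t.shape[1]]=t;o[:u.shape[0],405:405+u.shape[1]]=u[:, :355]
cv2.imwrite('pics/c2.png',o)
```

```text
2.6 [ 538.43493056 -107.18654852  141.8586856 ] [[-9.095e-01  4.158e-01 -6.000e-04]
 [ 4.158e-01  9.095e-01 -4.000e-04]
 [ 4.000e-04 -6.000e-04 -1.000e+00]] [ 0.12913471 -0.74971751  0.3602684 ] 0.223546969726738
clamp [ 34.5 -29.5]
toolshift [ 0.5 -1.4 71.9]
```

View pics/c2.png

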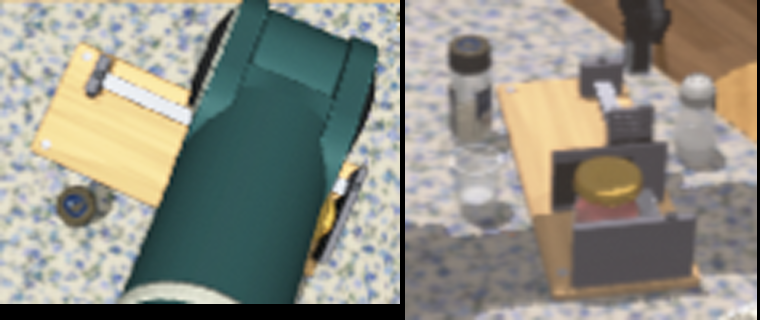

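The arm hides the pad from the top view. In the scene view the fingertips are above the jaw and everything stands undisturbed. Lowering into the channel.

Call:
move_arm(
  increments=[
    [[0.0005,-0.001,0.02],[0,0,0],0],
    [[0,0,0.02],[0,0,0],0],
    [[0,0,0.015],[0,0,0],0],
    [[0,0,0.012],[0,0,0],0],
    [[0,0,0.01],[0,0,0],0],
    [[0,0,0.006],[0,0,0],0],
    [[0,0,0],[0,0,0],0],
    [[0,0,0],[0,0,0],0],
  ],
)

```text
t: 3.4
eef_pos: [537.8, -107.8, 58.7]
tool_rot: [[-0.91, 0.416, 0.0], [0.416, 0.91, -0.0], [-0.0, -0.0, -1.0]]
contact_force: [0.2, 0.8, 0.1]
finger_gap: 0.1
grip_force: 0.0
```

Call:
move_arm(
  increments=[
    [[0,0,0.004],[0,0,0],0],
    [[0,0,0.004],[0,0,0],0],
    [[0,0,0.003],[0,0,0],0],
    [[0,0,0.002],[0,0,0],0],
    [[0,0,0.001],[0,0,0],0],
    [[0,0,0],[0,0,0],0],
    [[0,0,0],[0,0,0],0],
  ],
)

```text
t: 4.1
eef_pos: [537.9, -107.7, 44.5]
tool_rot: [[-0.91, 0.415, 0.001], [0.415, 0.91, -0.0], [-0.001, 0.0, -1.0]]
contact_force: [3.7, 0.6, 4.3]
finger_gap: 0.0
grip_force: 2.4
```

Call:
move_arm(
  increments=[
    [[0,0.003,0.0005],[0,0,0],0],
    [[0,0.003,0],[0,0,0],0],
    [[0,0.003,0],[0,0,0],0],
    [[0,0.003,0],[0,0,0],0],
    [[0,0.003,0],[0,0,0],0],
    [[0,0.003,0],[0,0,0],0],
    [[0,0.003,0],[0,0,0],0],
    [[0,0.003,0],[0,0,0],0],
    [[0,0,0],[0,0,0],0],
  ],
)

```text
t: 5.0
eef_pos: [547.9, -85.4, 43.9]
tool_rot: [[-0.91, 0.415, 0.0], [0.415, 0.91, -0.0], [-0.0, -0.0, -1.0]]
contact_force: [2.8, -1.7, 4.4]
finger_gap: -0.3
grip_force: 2.5
```

Call:
move_arm(
  increments=[
    [[0,0.008,0],[0,0,0],0],
    [[0,0.008,0],[0,0,0],0],
    [[0,0.008,0],[0,0,0],0],
    [[0,0.008,0],[0,0,0],0],
    [[0,0.008,0],[0,0,0],0],
    [[0,0.008,0],[0,0,0],0],
    [[0,0.008,0],[0,0,0],0],
    [[0,0.008,0],[0,0,0],0],
    [[0,0.008,0],[0,0,0],0],
    [[0,0.008,0],[0,0,0],0],
    [[0,0.006,0],[0,0,0],0],
    [[0,0,0],[0,0,0],0],
  ],
)

```text
t: 6.2
eef_pos: [583.6, -6.6, 43.8]
tool_rot: [[-0.91, 0.415, 0.0], [0.415, 0.91, 0.0], [-0.0, 0.0, -1.0]]
contact_force: [2.5, 0.2, 4.9]
finger_gap: -0.0
grip_force: 2.5
```

Run:
```python
from h import *
s=robot.get_state();print(cl(s['eef_pos']),s['eef_pos'],s['contact_force'])
```

```text
[33.8 80.7] [583.62286312  -6.60983613  43.80671086] [2.52050411 0.16513138 4.93955424]
```

Call:
move_arm(
  increments=[
    [[0,0.004,0],[0,0,0],0],
    [[0,0.004,0],[0,0,0],0],
    [[0,0.003,0],[0,0,0],0],
    [[0,0.003,0],[0,0,0],0],
    [[0,0,0],[0,0,0],0],
  ],
)

```text
t: 6.7
eef_pos: [588.7, 5.5, 43.6]
tool_rot: [[-0.91, 0.415, -0.001], [0.415, 0.91, -0.0], [0.001, -0.001, -1.0]]
contact_force: [-0.7, -0.9, 4.0]
finger_gap: 0.0
grip_force: 2.6
```

Call:
move_arm(
  increments=[
    [[0,0.002,0],[0,0,0],0],
    [[0,0.002,0],[0,0,0],0],
    [[0,0.001,0],[0,0,0],0],
    [[0,0,0],[0,0,0],0],
  ],
)

```text
t: 7.1
eef_pos: [590.3, 9.0, 43.6]
tool_rot: [[-0.909, 0.416, -0.002], [0.416, 0.909, -0.001], [0.001, -0.002, -1.0]]
contact_force: [-4.0, -5.2, 7.0]
finger_gap: 0.4
grip_force: 4.6
```

Call:
move_arm(
  increments=[
    [[0,0.001,0],[0,0,0],0],
    [[0,0.001,0],[0,0,0],0],
    [[0,0.001,0],[0,0,0],0],
    [[0,0,0],[0,0,0],0],
    [[0,0,0],[0,0,0],0],
  ],
)

```text
t: 7.6
eef_pos: [590.6, 9.6, 43.5]
tool_rot: [[-0.909, 0.418, -0.003], [0.418, 0.909, -0.003], [0.002, -0.004, -1.0]]
contact_force: [-10.3, -15.0, 11.8]
finger_gap: -0.5
grip_force: 9.4
```

Run:
```python
from h import *
a=cam('scene')
s=robot.get_state();print(cl(s['eef_pos']),s['eef_pos'],s['contact_force'])
cv2.imwrite('pics/s3.png',cv2.resize(a['color'][195:295,245:355],None,fx=5,fy=5,interpolation=cv2.INTER_CUBIC))
```

```text
[33.5 98.5] [590.68491634   9.66461108  43.56376485] [ -9.30887938 -16.94610907  12.09476727]
```

View pics/s3.png

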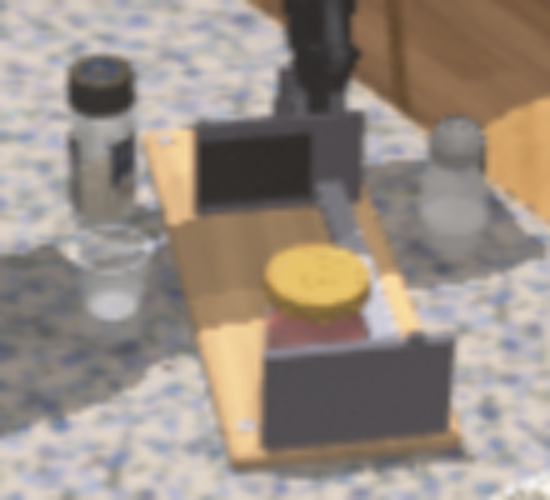

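Force has risen to about 19 N with no further motion, and the picture shows the jaw at the end stop. I'll ease most of the push while keeping a light one, lift off the pad, then clear the thumb stop and retreat.

Call:
move_arm(
  increments=[
    [[0,-0.001,0],[0,0,0],0],
    [[0,-0.001,0],[0,0,0],0],
    [[0,0,-0.002],[0,0,0],0],
    [[0,0,-0.003],[0,0,0],0],
    [[0,0,-0.004],[0,0,0],0],
    [[0,0,-0.005],[0,0,0],0],
    [[0,0,-0.005],[0,0,0],0],
    [[0,0,0],[0,0,0],0],
  ],
)

```text
t: 8.45
eef_pos: [591.1, 10.5, 63.2]
tool_rot: [[-0.91, 0.416, -0.001], [0.416, 0.91, -0.0], [0.001, -0.001, -1.0]]
contact_force: [-4.8, -4.9, 4.9]
finger_gap: -0.1
grip_force: 3.4
```

Call:
move_arm(
  increments=[
    [[0,-0.003,0],[0,0,0],0],
    [[0,-0.003,0],[0,0,0],0],
    [[0,0,-0.015],[0,0,0],0],
    [[0,0,-0.03],[0,0,0],0],
    [[0,0,-0.04],[0,0,0],0],
    [[0,0,-0.04],[0,0,0],0],
    [[0,0,-0.02],[0,0,0],0],
    [[0.03,0,0],[0,0,0],0],
    [[0.04,0,0],[0,0,0],0],
    [[0.04,0,0],[0,0,0],0],
    [[0.03,0,0],[0,0,0],0],
    [[0,0,0],[0,0,0],0],
  ],
)

```text
t: 9.65
eef_pos: [459.2, 65.0, 208.7]
tool_rot: [[-0.911, 0.413, -0.0], [0.413, 0.911, 0.002], [0.001, 0.002, -1.0]]
contact_force: [1.2, -1.1, 0.1]
finger_gap: -0.3
grip_force: 0.0
```

Call:
move_arm(
  increments=[
    [[0.03,0.03,0],[0,0,0],0],
    [[0.03,0.035,0],[0,0,0],0],
    [[0.03,0.035,0],[0,0,0],0],
    [[0.03,0.035,0],[0,0,0],0],
    [[0.02,0.035,0],[0,0,0],0],
    [[0,0.035,0],[0,0,0],0],
    [[0,0.035,0],[0,0,0],0],
    [[0,0.035,0],[0,0,0],0],
    [[0,0,0],[0,0,0],0],
    [[0,0,0],[0,0,0],0],
  ],
)

```text
t: 10.65
eef_pos: [449.1, 371.6, 208.1]
tool_rot: [[-0.91, 0.415, 0.0], [0.415, 0.91, -0.001], [-0.001, -0.0, -1.0]]
contact_force: [0.2, -0.8, -0.5]
finger_gap: 0.1
grip_force: 0.0
```

Run:
```python
from h import *
b=cam('top')
s=robot.get_state();print(s['t'],s['eef_pos'],s['contact_force'])
cv2.imwrite('pics/t4.png',cv2.resize(b['color'][165:260,245:370],None,fx=6,fy=6,interpolation=cv2.INTER_CUBIC))
```

```text
10.7 [448.97777785 371.03265898 208.17832631] [0.09291503 0.18927819 0.45505316]
```

View pics/t4.png

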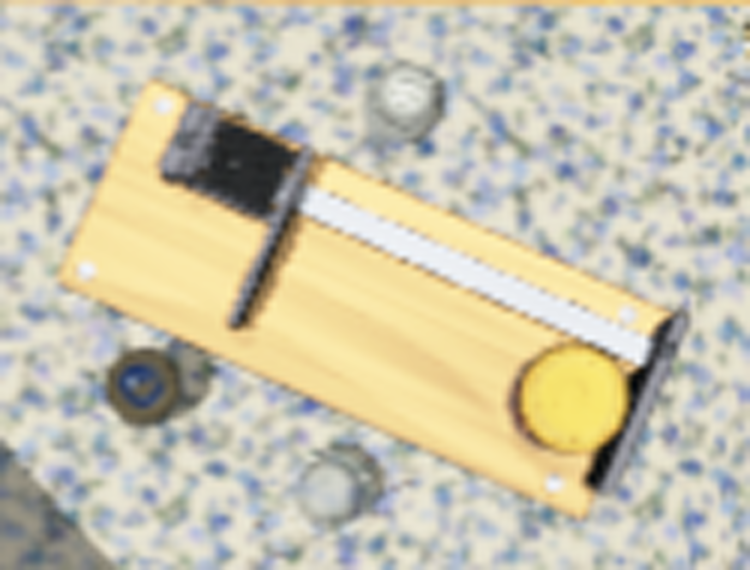

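The thumb stop is now flush against the end stop at crop (190,145). The jar (572,398), shaker, spice jar and glass are all where they were. Handing in.

```bash
python3 -c "
from station import robot
print(robot.job_done())"
```

```text
the job is handed in; nothing more can be done
None
```

The jar clamp is open: with the pad held down, the jaw was pushed back against the end stop, the arm has come away, and the last picture shows the jar, shaker, spice jar and glass unmoved (tin and pot not re-checked).

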